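# Unhook the bin of lid knobs from the bench rail

## Task

Fetch the yellow bin of kettle-lid knobs for the next job: swing its front and lower end up until its toe comes out from under the rail, lift its lip off the rail's top edge without wrenching it, and stand the bin flat and gently in the middle of the wooden board. Keep all three knobs in the bin, leave the red and blue bins hanging and the kettle where it stands.

Things in the scene. Friction and masses are not known exactly. Their poses are not given: they have to be found in the camera images.
- rack: Bench rail stand, bolted down: green posts, bare steel flat bar across. Origin on the bench; x from the bin side to the bar, z up. Bar: 400 mm along y, upright, z 140 to 190 mm, 5 mm thick (front face x = +100 mm, back +105). Posts 22 mm square at y = +-188 mm behind the bar, 194 mm high. Nothing stands in front of or above the bins.
- rail_edge (a point): middle of the top edge of the steel bar (the ledge the bins hang on), 190 mm above the bench
- bin: Yellow plastic bin, open top, 0.14 to 0.24 kg, hung on the bar square to it. Origin: centre of underside, when hung 122 mm above the bench and 69 mm before the bar's front face; x from front to back, z up. 130 long (x +-65), 90 wide, walls and floor 4 mm; back and rear sides 75 high, front wall 45. Three bins hang in any order, about 115 mm apart (gaps 15 to 35 mm).
- bin_grip (a point): middle of the yellow bin's moulded front grip, at bin x = -67, z = +42 mm; the grip is the front wall's thick top: 10 mm thick along x (-72 to -62), 64 wide along y, z 31 to 53 mm, with free room inside and outside it for fingers
- bin_lip (a point): lower inner edge of the lip, at bin x = +74, z = +58 mm. A neck (underside z = 68, top 73 mm) goes over the bar; the lip, 4 mm thick, 70 wide, hangs 10 mm down behind the bar, touching its back face. Throat from back wall to lip 9 mm on the 5 mm bar. When tilted, the lip must rise at least 12 mm to clear the top edge; tilted beyond about 23 degrees it binds.
- knob_a: one of three loose dark iron lid knobs standing in the rear two thirds of the yellow bin: 20 mm diameter, 22 mm high, 25 g; origin at the centre of its foot
- knob_b: the second knob, alike
- knob_c: the third knob, alike
- board: pale wooden work board fixed on the bench, 220 mm (x) by 240 mm (y), top 20 mm above the bench; origin under its middle; it lies to one side of the rail stand, left or right
- board_mid (a point): middle of the board's top face, 20 mm above the bench
- bin_red: red bin of the same make with copper rivets, hanging on the same bar; origin as the yellow bin's; leave it alone
- bin_blue: blue bin of the same make with dark iron lugs, hanging on the same bar; leave it alone
- kettle: black cast-iron kettle beyond the board, 164 mm diameter, 170 mm high with its bail, 1.4 kg; origin under its middle; leave it alone
- bin_toe (a point): upper tip of the toe, at bin x = +79, z = +15.5 mm. The toe (z 10 to 15.5 mm, 60 wide) reaches right under the bar (10 mm past its front face) with 2.5 mm of air, so a straight lift catches on it. Above it a heel 4 mm thick (z 22 to 34) leans on the bar's front. Swung front-up about the lip's edge by about 14 degrees or more the toe comes out in front of the bar.
There are look-alikes about, which are no part of the job. Of the things like the bin, leave any that is green or purple; of the rest the smaller one is meant.

How it is judged:
By the outcome, as a careful person would: the job done as asked, in the order asked, and still so for the second after the job is handed in, with the robot touching nothing.
It also fails if it takes over 54 s, if anything falls off the work surface, if the arm or the gripper's body presses on something with over 40 N, if the wrist force passes 120 N, or if a joint passes its speed limit or range.

## Robot

A 6-joint arm with a two-finger parallel gripper is mounted at the origin on the work surface. World frame = base frame: x ahead of the robot, y to its left, z up, the work surface at z = 0. Lengths are in mm, angles in degrees, forces in N, time in s.
With the tool pointing down it reaches from about 350 to 850 mm from the base axis. Payload 8.1 kg.
Tool frame: the origin (TCP) lies where the fingers leave the gripper's body, on its centre line; the fingertips stand 73 mm ahead of it and the grasp point (between the pads) lies 54 mm ahead of it; z points along the fingers, y is the line along which they close (so a half turn about z gives the same grasp; the last joint's range is limited). The gripper opens to 85 mm and grips with 20 to 120 N. Pads are 22 mm wide; open, the fingers measure 114 mm over their backs; the gripper's body (76 mm by 85 mm) begins 54 mm behind the grasp point. The pads swing forward as they close: fully open they stand 13 mm farther back than shut.
Start: joints at [-75.653, 7.471, 85.268, -0, 87.261, -4.893], TCP at [197.735, -566.486, 303.892] pointing down, gripper open.
Joint ranges: [-169.43, 169.43], [-51.17, 129.36], [1.28, 143.12], [-76.62, 256.62], [0, 156.53], [-152.29, 152.29]. Speed limits (degrees/s): [136.94, 136.94, 159.86, 180, 180, 180].

## Interface

Orientations are given as [roll, pitch, yaw] about the fixed x, y, z axes, in that order (R = Rz(yaw) Ry(pitch) Rx(roll)).
In Python, from bench import sense, optics, r gives the robot as it stands.
- The arm moves only by the tool servo_tool, never from a script. Its argument "plan" is a list that holds one entry, the list of rows, each a list of 5 numbers: the shift along the world's x, y, z in m, then the turn about the world's z in degrees, then the finger opening in m, from 0 to 0.0854. A call has 1 to 10 rows; each row shifts and turns the commanded pose from where the row before left it; what a row does not reach is not made up. A row lasts 1/10 s, in which the tool goes at most 50 mm and 8.59 degrees, less where a joint would pass 70% of its speed; a pose out of reach is approached as far as the arm can. A call is refused whole if a number of a shift passes 0.05 or a number of a turn 8.59, either way. A call with a gripper value outside its range is refused whole. The fingers move at their own pace and stop on an object; "force" is the grip in N (left out, the last holds). Time passes only in rows, so rows that do not move let the fingers close. It gives the time, the measured TCP pose, the force, the opening and the grip force at its end, in the units of the state.
- sense(): the state, without advancing time (a new reading comes with each control period).
- optics.snapshot(name): name is "side" or "top" or "wrist"; returns a dict with "frame" (480x640x3 uint8, blue, green, red), "fx", "fy", "cx", "cy" (pixels), "cam_to_world" (4x4, takes a point from camera to world coordinates). Camera axes: x right, y down, z forward; pixel columns grow to the right and rows downward; lengths in mm; the calibration is good to about 2 mm. A picture is of the moment at which its call begins. There is no depth.
- r.hand_in(): hands the job in; it is judged then, once.
The state is a dict: "time": time; "joint_pos": joint angles; "qd": joint speeds; "joint_efforts": joint torques, N m; "tool_pos": TCP position; "tcp_rot": TCP orientation; "ft_force": force on the tool from outside, world axes, zero at the start; "wrist_torque": the same for the moment, N m; "finger_gap": finger opening in mm; "grip_force": force on a finger pad.
Only numpy, scipy, OpenCV 4.12 (cv2) and the standard library are available. Lean on these libraries where they do the work, as an engineer would, in place of code of your own. Each camera call takes 0.05 s, during which the arm holds its last target. There are 200 camera calls.

## Working session

There is one attempt and no reset: what is moved stays moved. The work goes in short steps, Python scripts to look and compute and a tool call to move; the robot and the scene stay as the last step left them, time stands still between calls to the robot, and variables do not carry over. Pictures are saved under pics/ and viewed, at most 10 in all, crops included, and the job is handed in when it is done.

Besides the shell and the picture viewer there is one more tool, called after ">>>" in YAML: its name, and indented under it one key for each argument. servo_tool: Moves the arm, as the interface text tells. Its arguments: {"type":"object","properties":{"plan":{"type":"array"},"force":{"type":"number"}},"required":["plan"]}

```bash
mkdir -p pics; python3 - <<'E'
from bench import sense, optics, r
import cv2, json, numpy as np
s=sense(); print({k:np.round(v,2).tolist() for k,v in s.items()})
for n in ("top","side"):
    d=optics.snapshot(n); cv2.imwrite(f"pics/{n}0.png",d["frame"])
    print(n,d["fx"],d["fy"],d["cx"],d["cy"],np.round(d["cam_to_world"],4).tolist())
E
```

```text
{'time': 0.0, 'joint_pos': [-75.65, 7.51, 85.33, 0.0, 87.26, -4.89], 'qd': [-0.01, -0.07, -0.06, -0.02, 0.05, -0.05], 'joint_efforts': [-0.0, -56.94, -50.06, -0.0, 0.01, -0.0], 'tool_pos': [197.64, -566.09, 302.84], 'tcp_rot': [-179.9, -0.01, 19.24], 'ft_force': [-0.55, -0.63, -0.87], 'wrist_torque': [0.07, -0.07, -0.02], 'grip_force': 0.0, 'finger_gap': 85.44}
top 493.4276846089894 493.4276846089894 328.2181314053977 237.60626557798466 [[-0.0257, -0.9954, 0.0921, 479.6949], [-0.9994, 0.0235, -0.025, -82.663], [0.0227, -0.0927, -0.9954, 1226.8868], [0.0, 0.0, 0.0, 1.0]]
side 525.7018668547097 525.7018668547097 326.2988371742783 245.7228535106747 [[0.9839, -0.0832, 0.158, 364.1462], [-0.1783, -0.5064, 0.8437, -1145.2659], [0.0098, -0.8583, -0.5131, 751.2589], [0.0, 0.0, 0.0, 1.0]]
```

View pics/top0.png

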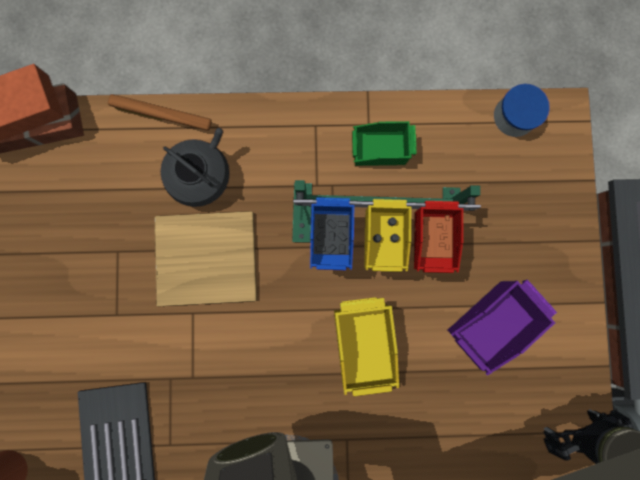

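View pics/side0.png

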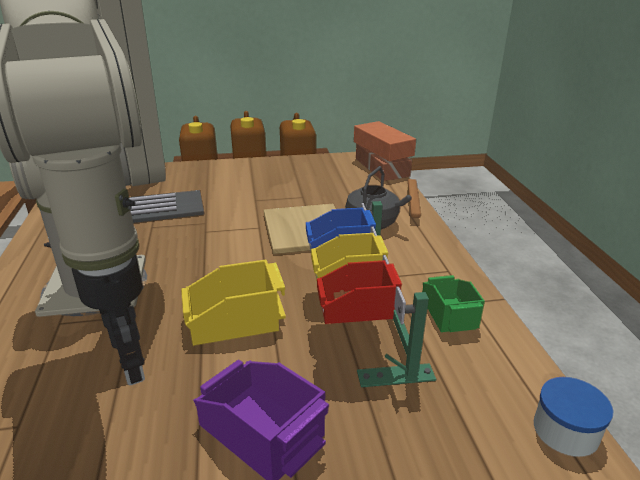

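Candidates in the top view:
- Hung yellow bin with 3 dark knobs, (388,236). It is the smaller of the two yellow ones.
- Larger empty yellow bin on the bench, (368,347), a decoy.
- Green bin (384,144) and purple bin (502,327), both to be left.

The hung yellow bin is my choice. The board is at (205,258), to the left, and the kettle is at (195,172).

```bash
python3 - <<'E'
import cv2, numpy as np
t=cv2.imread("pics/top0.png"); s=cv2.imread("pics/side0.png")
a=cv2.resize(t[170:290,285:485],(800,480),interpolation=cv2.INTER_CUBIC)
cv2.imwrite("pics/c1.png",a)
E
```

```text
(no output)
```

View pics/c1.png

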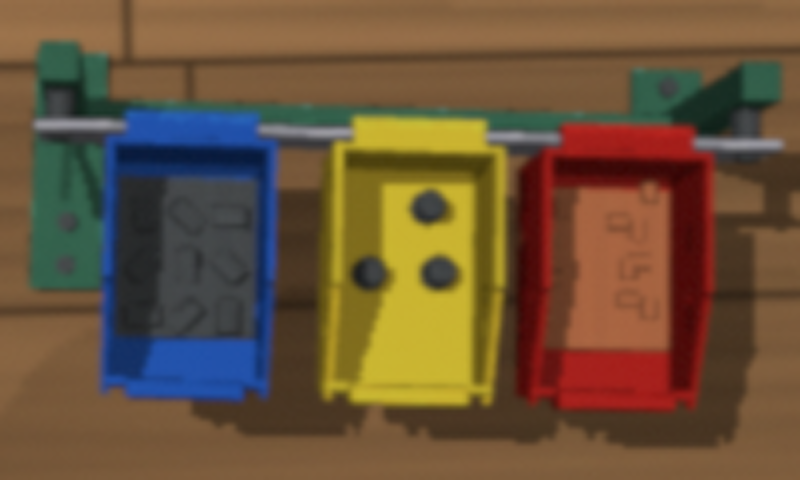

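The crop confirms the choice. The yellow bin sits in the middle with three dark knobs. Its grip runs from (350,403) to (468,404), its lip's rear edge from (353,118) to (488,122), and the bar's ends are at (35,125) and (783,145), all in crop pixels.

```bash
cat > h.py <<'E'
import numpy as np
from bench import sense, optics, r
CAM={"top":(493.42768,328.21813,237.60627,np.array([[-0.0257,-0.9954,0.0921,479.6949],[-0.9994,0.0235,-0.025,-82.663],[0.0227,-0.0927,-0.9954,1226.8868]])),
"side":(525.70187,326.29884,245.72285,np.array([[0.9839,-0.0832,0.158,364.1462],[-0.1783,-0.5064,0.8437,-1145.2659],[0.0098,-0.8583,-0.5131,751.2589]]))}
def onz(n,u,v,z):
    f,cx,cy,T=CAM[n]; d=T[:,:3]@[(u-cx)/f,(v-cy)/f,1]; c=T[:,3]; return c+d*(z-c[2])/d[2]
def proj(n,p):
    f,cx,cy,T=CAM[n]; q=T[:,:3].T@(np.array(p)-T[:,3]); return f*q[0]/q[2]+cx, f*q[1]/q[2]+cy
E
python3 - <<'E'
from h import *
C=lambda u,v:((u+.5)/4-.5+285,(v+.5)/4-.5+170)
for n,u,v,z in [("barL",35,125,190),("barR",783,145,190),("gripL",350,403,175),("gripR",468,404,175),("lipL",353,118,195),("lipR",488,122,195)]:
    print(n,onz("top",*C(u,v),z).round(1))
for n,u,v in [("bL",155,216),("bR",252,212),("fL",157,305),("fR",256,300)]: print(n,onz("top",u,v,20).round(1))
print("big yellow top", onz("top",368,347,90).round(1))
E
```

```text
barL [655.6 -36.8 190. ]
barR [ 636.1 -435.9  190. ]
gripL [ 504.6 -200.9  175. ]
gripR [ 502.5 -264.   175. ]
lipL [ 654.9 -205.4  195. ]
lipR [ 651.2 -277.1  195. ]
bL [654.5 309.6  20. ]
bR [659.   72.9  20. ]
fL [438.2 303.4  20. ]
fR [443.9  65.7  20. ]
big yellow top [ 333.2 -195.2   90. ]
```

>>> servo_tool:
  plan:
    - [[0.03, 0.033, 0.001, -2.2, 0.0854], [0.031, 0.033, 0, -2.2, 0.0854], [0.031, 0.033, 0, -2.2, 0.0854], [0.031, 0.033, 0, -2.2, 0.0854], [0.031, 0.033, 0, -2.2, 0.0854], [0.031, 0.033, 0, -2.2, 0.0854], [0.031, 0.033, 0, -2.2, 0.0854], [0.031, 0.033, 0, -2.2, 0.0854], [0.031, 0.033, 0, -2.2, 0.0854], [0.03, 0.035, 0, -2.4, 0.0854]]
  force: 20

```text
time: 1.1
tool_pos: [506.6, -232.9, 304.5]
tcp_rot: [-180.0, 0.0, -3.1]
ft_force: [1.6, -0.4, 0.3]
finger_gap: 85.5
grip_force: 0.0
```

>>> servo_tool:
  plan:
    - [[-0.001, 0, -0.015, 0, 0.074], [0, 0, -0.015, 0, 0.074], [0, 0, -0.015, 0, 0.074], [0, 0, 0, 0, 0.074], [0, 0, 0, 0, 0.074]]

```text
time: 1.6
tool_pos: [503.7, -235.3, 259.0]
tcp_rot: [-180.0, 0.1, -3.1]
ft_force: [0.1, -0.1, 0.5]
finger_gap: 73.7
grip_force: 0.0
```

```bash
python3 - <<'E'
from h import *
import cv2
s=sense(); print(s["tool_pos"],s["tcp_rot"],s["finger_gap"])
d=optics.snapshot("side")["frame"]; w=optics.snapshot("wrist")
p=np.array(s["tool_pos"])
u,v=map(int,proj("side",p-[0,0,60])); print(u,v)
x0,y0=u-60,v-50
a=cv2.resize(d[y0:y0+100,x0:x0+130],(780,600),interpolation=cv2.INTER_CUBIC); cv2.imwrite("pics/s1.png",a); cv2.imwrite("pics/w1.png",w["frame"]); print(x0,y0)
print(w["fx"],w["cx"],w["cy"],np.round(w["cam_to_world"],4).tolist())
E
```

```text
[ 503.70881265 -235.32077732  259.03074711] [-1.79958815e+02  9.55691508e-02 -3.06045698e+00] 73.70388435012805
311 246
251 196
374.45004951204567 316.87093535568044 239.4695007279354 [[-0.0529, -0.9526, -0.2996, 580.865], [-0.9986, 0.0504, 0.016, -239.5733], [-0.0001, 0.3, -0.9539, 330.6773], [0.0, 0.0, 0.0, 1.0]]
```

View pics/s1.png

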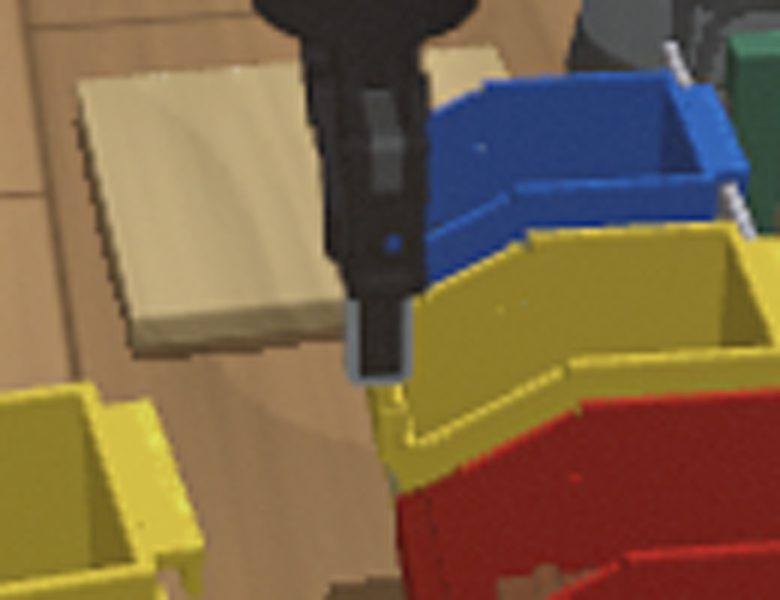

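View pics/w1.png

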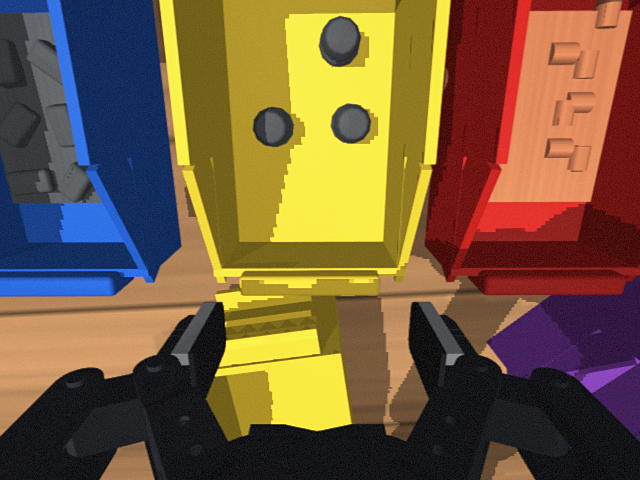

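The side crop shows the near pad's tip bottom at (380,382), just above the grip. In the wrist view the grip spans columns 241 to 380 at row 280, and the pad tips' inner faces are at columns 224 and 412.

```bash
python3 - <<'E'
from h import *
CAM["wrist"]=(374.45,316.871,239.4695,np.array([[-0.0529,-0.9526,-0.2996,580.865],[-0.9986,0.0504,0.016,-239.5733],[-0.0001,0.3,-0.9539,330.6773]]))
for z in (186,189,193,197):
    print(z, np.round(proj("side",[504+2.4-0,-235.3-44,z]),1), np.round(proj("side",[503.7-2,-235.3-37,z]),1), [np.round(proj("wrist",[503.7+11+2*s,-235.3+37*s,z]),0).tolist() for s in(1,-1)])
for u,v in [(241,278),(380,278),(241,294),(380,294),(218,272),(404,272)]: print(u,v,onz("wrist",u,v,175).round(1), onz("wrist",u,v,167).round(1))
E
```

```text
186 [316.2 263.3] [313.3 261.6] [[227.0, 286.0], [403.0, 287.0]]
189 [316.2 262. ] [313.3 260.3] [[226.0, 289.0], [405.0, 290.0]]
193 [316.2 260.3] [313.3 258.6] [[223.0, 294.0], [407.0, 294.0]]
197 [316.2 258.6] [313.3 256.9] [[221.0, 298.0], [409.0, 298.0]]
241 278 [ 515.6 -201.9  175. ] [ 512.3 -199.9  167. ]
380 278 [ 512.3 -264.4  175. ] [ 508.8 -265.7  167. ]
241 294 [ 507.7 -201.   175. ] [ 504. -199.  167.]
380 294 [ 504.4 -264.4  175. ] [ 500.4 -265.7  167. ]
218 272 [ 519.1 -191.9  175. ] [ 515.9 -189.5  167. ]
404 272 [ 514.6 -275.1  175. ] [ 511.2 -277.   167. ]
```

>>> servo_tool:
  plan:
    - [[-0.001, 0.0026, -0.01, 0, 0.074], [0, 0, -0.008, 0, 0.074], [0, 0, -0.007, 0, 0.074], [0, 0, 0, 0, 0.074], [0, 0, 0, 0, 0.074]]

```text
time: 2.2
tool_pos: [503.6, -231.7, 234.5]
tcp_rot: [-180.0, 0.0, -3.0]
ft_force: [0.7, -0.6, 1.7]
finger_gap: 73.9
grip_force: 0.0
```

```bash
python3 - <<'E'
from h import *
import cv2
s=sense(); print(s["tool_pos"],s["ft_force"],s["finger_gap"])
d=optics.snapshot("side")["frame"]; w=optics.snapshot("wrist")["frame"]
a=cv2.resize(d[220:290,280:350],(500,500),interpolation=cv2.INTER_CUBIC); b=cv2.resize(w[230:380,180:460],(800-500,500))
b=cv2.resize(w[240:360,200:440],(300,150)); b=cv2.copyMakeBorder(b,0,350,0,0,cv2.BORDER_CONSTANT)
cv2.imwrite("pics/s2.png",np.hstack([a,b]))
E
```

```text
[ 503.59743326 -231.74850442  234.50199676] [ 0.69410804 -0.58952139  1.69247836] 73.89048173559557
```

View pics/s2.png

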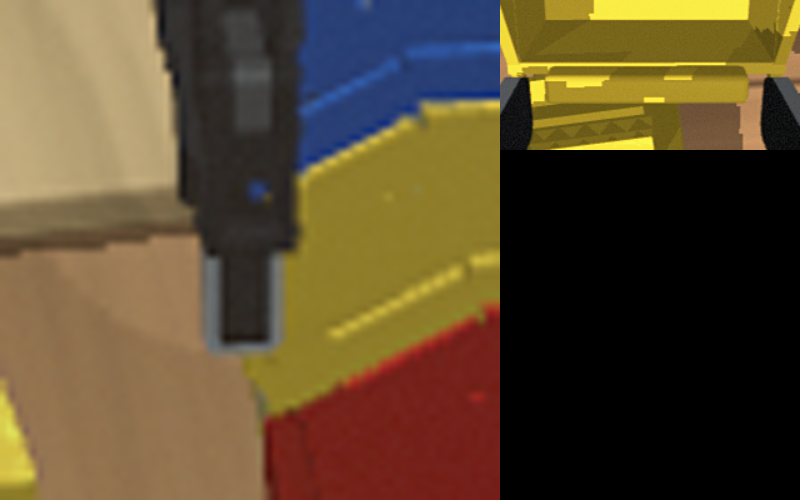

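The pads straddle the grip and are centred on it: the pad mid is about column 648 and the grip mid 646. Closing gently.

>>> servo_tool:
  plan:
    - [[0.001, 0, -0.002, 0, 0.074], [0, 0, 0, 0, 0.068], [0, 0, 0, 0, 0.062], [0, 0, 0, 0, 0.056], [0, 0, 0, 0, 0.056], [0, 0, 0, 0, 0.056]]
  force: 20

```text
time: 2.9
tool_pos: [504.9, -232.0, 233.4]
tcp_rot: [180.0, -0.0, -3.0]
ft_force: [-1.8, 1.6, 5.8]
finger_gap: 63.1
grip_force: 25.0
```

>>> servo_tool:
  plan:
    - [[-0.0005, 0, 0.002, 0, 0.056], [0, 0, 0.003, 0, 0.056], [0, 0, 0.004, 0, 0.056], [0, 0, 0.004, 0, 0.056], [0, 0, 0, 0, 0.056]]

```text
time: 3.4
tool_pos: [504.4, -231.9, 246.5]
tcp_rot: [180.0, -0.0, -3.0]
ft_force: [4.4, -0.4, -1.2]
finger_gap: 63.3
grip_force: 22.6
```

```bash
python3 - <<'E'
from h import *
import cv2
s=sense(); print(s["tool_pos"],s["ft_force"],s["wrist_torque"],s["finger_gap"])
d=optics.snapshot("side")["frame"]
cv2.imwrite("pics/s3.png",cv2.resize(d[200:300,280:410],(780,600),interpolation=cv2.INTER_CUBIC))
E
```

```text
[ 504.38399489 -231.93051656  246.50474372] [ 4.40785545 -0.36204393 -1.17611519] [-0.03865285 -0.56841599  0.00146394] 63.25116162217838
```

View pics/s3.png

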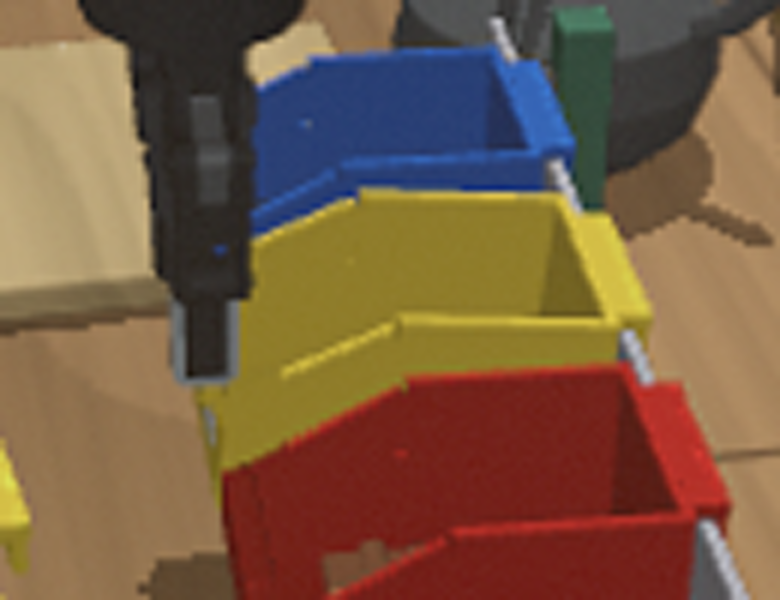

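The bin is hinging cleanly about the lip, at about 5° front-up and still seated. The force is small, so I'll continue the swing.

>>> servo_tool:
  plan:
    - [[0, 0, 0.004, 0, 0.056], [0.0003, 0, 0.004, 0, 0.056], [0.0005, 0, 0.004, 0, 0.056], [0.0007, 0, 0.004, 0, 0.056], [0.0007, 0, 0.004, 0, 0.056], [0.0008, 0, 0.004, 0, 0.056], [0, 0, 0, 0, 0.056]]

```text
time: 4.15
tool_pos: [507.2, -231.9, 270.4]
tcp_rot: [180.0, 0.0, -3.0]
ft_force: [0.2, -0.2, -2.2]
finger_gap: 62.8
grip_force: 22.6
```

>>> servo_tool:
  plan:
    - [[0.0008, 0, 0.003, 0, 0.056], [0.0006, 0, 0.002, 0, 0.056], [0, 0, 0, 0, 0.056]]

```text
time: 4.45
tool_pos: [508.7, -231.9, 275.1]
tcp_rot: [180.0, 0.0, -3.0]
ft_force: [0.9, 0.0, -3.3]
finger_gap: 63.3
grip_force: 22.6
```

```bash
python3 - <<'E'
from h import *
import cv2
s=sense(); print(s["tool_pos"],s["ft_force"],s["wrist_torque"],s["finger_gap"])
d=optics.snapshot("side")["frame"]
cv2.imwrite("pics/s4.png",cv2.resize(d[190:300,280:410],(709,600),interpolation=cv2.INTER_CUBIC))
E
```

```text
[ 508.66037844 -231.893932    275.14606801] [ 0.85100145  0.02092715 -3.26848926] [0.03563786 0.14619789 0.00497328] 63.296920769950916
```

View pics/s4.png

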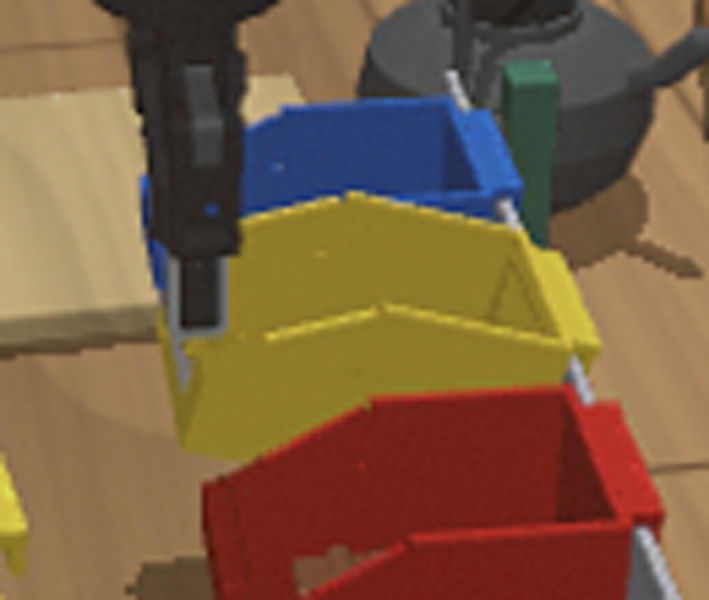

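The bin is tilted about 17°, with the lip still over the bar. I'll clamp firmly to hold this angle, then lift the lip straight up.

>>> servo_tool:
  plan:
    - [[0, 0, 0, 0, 0.05], [0, 0, 0, 0, 0.05], [0.0004, 0, 0.002, 0, 0.05], [0, 0, 0.003, 0, 0.05], [0, 0, 0.003, 0, 0.05]]
  force: 100

```text
time: 5.0
tool_pos: [509.7, -231.9, 283.3]
tcp_rot: [180.0, -0.1, -2.9]
ft_force: [7.5, -0.3, -5.4]
finger_gap: 59.6
grip_force: 108.2
```

>>> servo_tool:
  plan:
    - [[0.001, 0, 0.0, 0, 0.05], [0, 0, 0.002, 0, 0.05], [0, 0, 0, 0, 0.05]]

```text
time: 5.3
tool_pos: [510.0, -231.9, 285.0]
tcp_rot: [-180.0, 0.0, -3.0]
ft_force: [0.3, -0.8, -1.9]
finger_gap: 59.3
grip_force: 108.4
```

>>> servo_tool:
  plan:
    - [[0, 0, 0.003, 0, 0.05], [0, 0, 0.003, 0, 0.05], [0, 0, 0.003, 0, 0.05], [0, 0, 0, 0, 0.05]]

```text
time: 5.7
tool_pos: [512.0, -231.9, 294.8]
tcp_rot: [180.0, -0.3, -2.9]
ft_force: [12.7, -1.5, -8.4]
finger_gap: 59.3
grip_force: 109.1
```

```bash
python3 - <<'E'
from h import *
import cv2
s=sense(); print(s["tool_pos"],s["ft_force"],s["wrist_torque"],s["finger_gap"])
d=optics.snapshot("side")["frame"]; w=optics.snapshot("wrist")["frame"]
a=cv2.resize(d[180:300,280:400],(480,480),interpolation=cv2.INTER_CUBIC); b=cv2.resize(w[0:480,160:480],(320,480))
cv2.imwrite("pics/s5.png",np.hstack([a,b]))
E
```

```text
[ 511.95756182 -231.94982824  294.83425815] [12.71176055 -1.47353247 -8.44370691] [-0.2032567  -1.74544869  0.01196823] 59.26406398270468
```

View pics/s5.png

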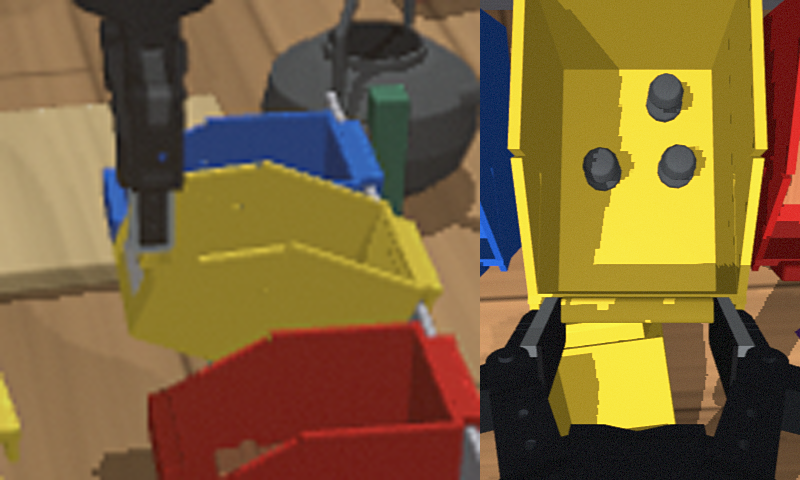

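The bin pivoted in the pads. It is now about 25° front-up with the lip still hooked (force 12.7 N), so a y-wise pinch can't hold the angle. All three knobs are still inside. I'll lower it back gently along the same arc and regrasp across the grip's thickness, so the finger opening sets the tilt.

>>> servo_tool:
  plan:
    - [[0, 0, -0.002, 0, 0.05], [0, 0, -0.003, 0, 0.05], [-0.0005, 0, -0.004, 0, 0.05], [-0.0005, 0, -0.005, 0, 0.05], [-0.0004, 0, -0.005, 0, 0.05], [-0.0006, 0, -0.005, 0, 0.05], [-0.0008, 0, -0.005, 0, 0.05], [-0.0008, 0, -0.005, 0, 0.05], [0, 0, 0, 0, 0.05]]
  force: 20

```text
time: 6.7
tool_pos: [506.3, -231.8, 259.3]
tcp_rot: [-180.0, 0.0, -3.0]
ft_force: [0.5, 0.0, -0.4]
finger_gap: 59.2
grip_force: 108.9
```

>>> servo_tool:
  plan:
    - [[-0.0006, 0, -0.005, 0, 0.056], [-0.0005, 0, -0.005, 0, 0.056], [-0.0003, 0, -0.005, 0, 0.056], [0, 0, -0.005, 0, 0.056], [0, 0, -0.003, 0, 0.056], [0, 0, -0.002, 0, 0.056], [0, 0, 0, 0, 0.056]]
  force: 20

```text
time: 7.4
tool_pos: [504.8, -232.2, 235.2]
tcp_rot: [180.0, 0.0, -3.0]
ft_force: [-1.3, -1.6, 3.2]
finger_gap: 59.2
grip_force: 108.6
```

>>> servo_tool:
  plan:
    - [[0, 0, -0.001, 0, 0.06], [0, 0, -0.0005, 0, 0.063], [0, 0, 0, 0, 0.067], [0, 0, 0, 0, 0.074], [0, 0, 0, 0, 0.074]]
  force: 20

```text
time: 7.9
tool_pos: [505.0, -231.6, 233.0]
tcp_rot: [-180.0, 0.0, -3.0]
ft_force: [-0.3, 0.3, 0.2]
finger_gap: 74.2
grip_force: 0.0
```

```bash
python3 - <<'E'
from h import *
import cv2
s=sense(); print(s["tool_pos"],s["ft_force"],s["finger_gap"],s["grip_force"],s["joint_pos"])
d=optics.snapshot("top")["frame"]; cv2.imwrite("pics/t2.png",d)
m=cv2.inRange(cv2.cvtColor(d,cv2.COLOR_BGR2HSV),(22,120,80),(35,255,255))
for img,l in ((cv2.imread("pics/top0.png"),"old"),(d,"new")):
    m=cv2.inRange(cv2.cvtColor(img,cv2.COLOR_BGR2HSV),(22,120,80),(35,255,255))[190:280,360:415]
    ys,xs=np.nonzero(m); print(l,len(xs),xs.min()+360,xs.max()+360,ys.min()+190,ys.max()+190)
    # lip left/right at its rows
    for rr in (203,206,225): x=np.nonzero(m[rr-190])[0]+360; print(rr,x.min(),x.max())
E
```

```text
[ 504.96124108 -231.63796404  232.96789258] [-0.32222124  0.34265364  0.21181521] 74.15877079441634 0.0 [-2.99383486e+01  3.18265274e+00  9.73222128e+01  1.61618939e-02
  7.95347915e+01  6.30118707e+01]
old 3004 364 411 199 271
203 374 405
206 368 410
225 365 411
new 1307 365 411 199 263
203 374 405
206 368 410
225 365 388
```

The bin is back in exactly its old place (same mask edges). Now I'll rise, turn 90° and regrasp with the fingers inside and outside the grip.

>>> servo_tool:
  plan:
    - [[0, 0, 0.03, 0, 0.074], [0, 0, 0.03, 0, 0.074], [0, 0, 0, 8.5, 0.06], [0, 0, 0, 8.5, 0.05], [0, 0, 0, 8.5, 0.036], [0, 0, 0, 8.5, 0.036], [0, 0, 0, 8.5, 0.036], [0, 0, 0, 8.5, 0.036], [0, 0, 0, 8.5, 0.036], [0, 0, 0, 8.5, 0.036]]
  force: 20

```text
time: 8.95
tool_pos: [505.0, -231.7, 293.2]
tcp_rot: [-180.0, -0.0, 65.4]
ft_force: [0.0, -0.9, 0.7]
finger_gap: 35.7
grip_force: 0.0
```

>>> servo_tool:
  plan:
    - [[0.0045, -0.001, 0, 8.5, 0.036], [0, 0, 0, 8.5, 0.036], [0, 0, 0, 5, 0.036], [0, 0, -0.015, 0, 0.036], [0, 0, -0.005, 0, 0.036], [0, 0, 0, 0, 0.036]]

```text
time: 9.55
tool_pos: [508.7, -232.4, 271.1]
tcp_rot: [-179.8, -0.1, 86.9]
ft_force: [-0.4, -0.3, 0.5]
finger_gap: 36.0
grip_force: 0.0
```

```bash
python3 - <<'E'
from h import *
import cv2
s=sense(); print(s["tool_pos"],s["tcp_rot"],s["ft_force"],s["finger_gap"])
w=optics.snapshot("wrist"); cv2.imwrite("pics/w2.png",w["frame"])
d=optics.snapshot("side")["frame"]; cv2.imwrite("pics/s6.png",d)
T=np.array(w["cam_to_world"]); CAM["wrist"]=(w["fx"],w["cx"],w["cy"],T[:3]); print(T.round(4).tolist())
# grip edges of yellow along a few columns/rows near projected grip centre
m=cv2.inRange(cv2.cvtColor(w["frame"],cv2.COLOR_BGR2HSV),(20,100,60),(36,255,255))
gx,gy=509,-232.5
for x in (490,495,499,504,514,519,525): print(x,np.round(proj("wrist",[x,gy+20,175]),0), np.round(proj("side",[x,gy-32,175]),0))
for t in (-1,1): print("tip",np.round(proj("wrist",[s["tool_pos"][0]+t*18,s["tool_pos"][1],s["tool_pos"][2]-71]),0))
E
```

```text
[ 508.68320047 -232.36395461  271.07360439] [-1.79818526e+02 -9.40326868e-02  8.69145902e+01] [-0.40635495 -0.34715011  0.47103077] 35.97954912151529
[[0.9986, -0.05, -0.0189, 513.0858], [-0.0534, -0.9532, -0.2977, -155.9423], [-0.0031, 0.2983, -0.9545, 341.8725], [0.0, 0.0, 0.0, 1.0]]
490 [275. 251.] [307. 265.]
495 [286. 250.] [309. 264.]
499 [295. 250.] [311. 264.]
504 [305. 249.] [314. 264.]
514 [326. 248.] [319. 264.]
519 [337. 248.] [321. 263.]
525 [350. 247.] [324. 263.]
tip [275. 314.]
tip [360. 310.]
```

```bash
python3 - <<'E'
import cv2,numpy as np
w=cv2.imread("pics/w2.png"); h=cv2.cvtColor(w,cv2.COLOR_BGR2HSV)
for r in (235,245,255,265,300,320,335):
    print(r,' '.join(f"{h[r,c,0]}/{h[r,c,2]}" for c in range(262,376,3)))
E
```

```text
235 15/164 14/161 14/163 15/164 14/171 14/173 15/169 14/167 15/163 14/160 14/161 14/155 15/156 14/115 14/96 14/99 24/190 27/243 27/244 27/242 27/244 27/244 25/232 26/231 27/243 27/244 27/244 27/244 27/243 27/244 27/245 27/244 27/243 27/244 27/245 27/242 27/243 27/243
245 14/161 14/164 15/158 15/162 14/168 15/172 14/168 14/168 14/163 15/159 12/163 13/160 14/160 16/88 14/160 12/96 24/181 27/243 27/242 27/243 27/243 27/244 25/230 26/230 27/243 27/243 27/244 27/243 27/243 27/243 27/243 27/244 27/242 27/243 27/243 27/244 27/243 27/243
255 14/161 14/163 15/159 14/162 15/168 14/168 15/174 14/169 14/164 15/161 14/161 15/162 13/114 14/94 15/92 13/99 24/176 27/243 27/244 27/243 27/242 27/243 25/230 26/233 27/244 27/244 27/244 27/243 27/243 27/243 27/243 27/244 27/243 27/243 27/243 27/244 27/244 27/244
265 14/165 14/165 15/163 16/161 14/164 15/164 15/172 15/171 14/164 14/165 14/161 14/160 14/125 16/88 14/94 15/96 24/167 27/242 28/244 27/243 27/245 27/243 25/230 26/233 27/243 27/244 27/243 27/245 27/242 27/244 27/244 27/243 27/243 27/243 27/244 27/243 27/244 27/243
300 85/107 110/115 165/22 93/13 13/78 14/101 14/104 15/169 15/166 15/165 14/166 14/165 13/89 14/98 15/94 14/96 23/135 27/241 27/243 27/244 27/243 27/244 25/226 26/239 25/160 24/162 24/162 24/162 24/161 23/162 24/162 24/162 27/247 22/52 135/26 105/41 103/110 98/107
320 50/27 72/18 120/12 120/17 21/30 14/92 13/99 15/95 15/99 14/95 16/100 14/98 15/95 15/94 16/93 15/92 22/118 26/242 27/244 27/244 27/242 27/244 24/226 25/229 24/101 24/96 23/102 24/102 24/97 25/97 24/99 24/100 24/104 128/23 114/18 40/14 60/26 100/57
335 0/16 36/22 100/22 84/19 2/32 13/105 15/99 14/100 16/105 14/101 13/101 15/90 15/96 16/94 14/91 13/91 21/107 26/240 27/243 27/245 27/248 24/159 24/137 24/142 24/97 24/99 24/101 24/99 23/102 24/96 24/98 24/99 24/102 146/14 156/18 83/12 105/18 150/20
```

>>> servo_tool:
  plan:
    - [[0.0025, 0, -0.015, 0, 0.036], [0, 0, -0.015, 0, 0.036], [0, 0, -0.015, 0, 0.036], [0, 0, -0.008, 0, 0.036], [0, 0, 0, 0, 0.028], [0, 0, 0, 0, 0.02], [0, 0, 0, 0, 0.015], [0, 0, 0, 0, 0.013]]

```text
time: 10.45
tool_pos: [511.4, -233.0, 220.9]
tcp_rot: [-179.9, 0.0, 87.0]
ft_force: [-5.9, 0.3, 1.3]
finger_gap: 13.1
grip_force: 3.0
```

>>> servo_tool:
  plan:
    - [[-0.0012, 0, 0, 0, 0.013], [0, 0, 0, 0, 0.012], [0, 0, 0, 0, 0.012]]

```text
time: 10.75
tool_pos: [510.8, -233.1, 220.9]
tcp_rot: [180.0, 0.0, 87.0]
ft_force: [-4.0, -1.2, 3.5]
finger_gap: 12.2
grip_force: 2.0
```

>>> servo_tool:
  plan:
    - [[-0.001, 0, 0, 0, 0.012], [0, 0, 0, 0, 0.011], [0, 0, 0, 0, 0.01], [0, 0, 0, 0, 0.008]]
  force: 20

```text
time: 11.15
tool_pos: [510.2, -233.0, 220.7]
tcp_rot: [179.9, 0.0, 87.0]
ft_force: [0.8, 0.0, 1.8]
finger_gap: 10.4
grip_force: 19.7
```

Centred: gap 10.4 mm, and the side force is close to zero. I'll swing again, letting the opening grow with the tilt.

>>> servo_tool:
  plan:
    - [[-0.0003, 0, 0.003, 0, 0.0105], [-0.0002, 0, 0.003, 0, 0.011], [-0.0002, 0, 0.003, 0, 0.0115], [-0.0002, 0, 0.0033, 0, 0.012], [0, 0, 0, 0, 0.012]]

```text
time: 11.65
tool_pos: [508.9, -232.9, 233.2]
tcp_rot: [180.0, 0.0, 87.0]
ft_force: [2.6, 0.4, -1.4]
finger_gap: 11.8
grip_force: 1.9
```

```bash
cat > tilt.py <<'E'
from h import *
import cv2,sys
HS={"y":((22,110,70),(36,255,255))}
def look(tag):
    d=optics.snapshot("side")["frame"]; t=optics.snapshot("top")["frame"]; cv2.imwrite(f"pics/{tag}s.png",d); cv2.imwrite(f"pics/{tag}t.png",t)
    s=sense(); print(np.round(s["tool_pos"],1),np.round(s["ft_force"],1),np.round(s["wrist_torque"],2),round(s["finger_gap"],1),round(s["grip_force"],1))
    return d,t
def ymask(d): return cv2.inRange(cv2.cvtColor(d,cv2.COLOR_BGR2HSV),(22,110,70),(36,255,255))
E
python3 - <<'E'
from tilt import *
d,t=look("a1"); d0=cv2.imread("pics/side0.png")
for n,im in (("0",d0),("now",d)):
    # far (upper) silhouette edge of yellow bin along columns (top of far wall / boundary with blue)
    m=ymask(im); print(n,[(c,int(np.nonzero(m[200:300,c])[0].min())+200) for c in range(325,394,6)])
print("lip top pred",np.round(proj("side",[575+78,-236-4-35,195]),1))
E
```

```text
[ 509.  -232.8  232.7] [ 2.5 -0.5 -1. ] [-0.02 -0.37  0.03] 11.8 1.5Traceback (most recent call last):
  File "<stdin>", line 5, in <module>
    return umr_minimum(a, axis, None, out, keepdims, initial, where)
ValueError: zero-size array to reduction operation minimum which has no identity
```

```bash
cat >> tilt.py <<'E'
def edge(f,lo=190,hi=300):
    m=ymask(cv2.imread(f)); out=[]
    for c in range(322,394,5):
        z=np.nonzero(m[lo:hi,c])[0]; out.append((c,int(z.min())+lo) if len(z) else (c,None))
    return out
E
python3 - <<'E'
from tilt import *
for f in ("side0","a1s"): print(f,edge(f"pics/{f}.png"))
E
```

```text
side0 [(322, 245), (327, 242), (332, 239), (337, 237), (342, 235), (347, 234), (352, 234), (357, 234), (362, 233), (367, 233), (372, 233), (377, 235), (382, 238), (387, 250), (392, None)]
a1s [(322, 261), (327, 245), (332, 245), (337, 238), (342, 232), (347, 232), (352, 232), (357, 232), (362, 232), (367, 232), (372, 232), (377, 236), (382, 237), (387, 249), (392, None)]
```

>>> servo_tool:
  plan:
    - [[0.0004, 0, -0.005, 0, 0.013], [0.0005, 0, -0.005, 0, 0.013], [0, 0, -0.003, 0, 0.013], [0, 0, -0.003, 0, 0.013], [0, 0, 0, 0, 0.012], [0, 0, 0, 0, 0.01], [0, 0, 0, 0, 0.008], [0, 0, 0, 0, 0.008]]
  force: 20

```text
time: 12.55
tool_pos: [510.1, -232.9, 216.9]
tcp_rot: [180.0, 0.0, 87.0]
ft_force: [3.5, 0.1, -1.1]
finger_gap: 10.7
grip_force: 19.4
```

>>> servo_tool:
  plan:
    - [[-0.0003, 0, 0.003, 0, 0.0095], [-0.0002, 0, 0.003, 0, 0.01], [-0.0002, 0, 0.003, 0, 0.0105], [-0.0002, 0, 0.0033, 0, 0.011], [0, 0, 0, 0, 0.011]]
  force: 20

```text
time: 13.05
tool_pos: [509.0, -232.9, 229.2]
tcp_rot: [180.0, 0.0, 87.0]
ft_force: [4.7, -0.3, -4.1]
finger_gap: 10.8
grip_force: 21.6
```

```bash
python3 - <<'E'
from tilt import *
look("a2")
for f in ("side0","a2s"): print(f,edge(f"pics/{f}.png"))
E
```

```text
[ 509.  -232.8  228.8] [ 5.4 -1.1 -4. ] [-0.03 -0.46  0.02] 11.1 20.7
side0 [(322, 245), (327, 242), (332, 239), (337, 237), (342, 235), (347, 234), (352, 234), (357, 234), (362, 233), (367, 233), (372, 233), (377, 235), (382, 238), (387, 250), (392, None)]
a2s [(322, 262), (327, 247), (332, 246), (337, 240), (342, 232), (347, 232), (352, 232), (357, 232), (362, 232), (367, 232), (372, 232), (377, 235), (382, 237), (387, 249), (392, None)]
```

```bash
cat >> tilt.py <<'E'
O=np.array([575.4,-236.3,122.]); YW=np.deg2rad(-3.)
def b2w(p,th,slip=(0,0)):
    # rotate about lip edge (74,58), th deg front-up
    t=np.deg2rad(th); dx,dz=p[0]-74,p[2]-58
    x=74+dx*np.cos(t)+dz*np.sin(t)+slip[0]; z=58-dx*np.sin(t)+dz*np.cos(t)+slip[1]
    return O+[x*np.cos(YW)-p[1]*np.sin(YW), x*np.sin(YW)+p[1]*np.cos(YW), z]
E
python3 - <<'E'
from tilt import *
for th in (0,2,3,4,5,6,17):
    print(th,[np.round(proj("side",b2w(p,th)),1).tolist() for p in ((-25,45,75),(20,45,75),(65,45,75),(-65,-45,0),(74,-35,73))])
m=ymask(cv2.imread("pics/a2s.png")); m0=ymask(cv2.imread("pics/side0.png"))
for r in (240,250,260,265,270,275,280): print(r,[ (np.nonzero(k[r,300:395])[0][[0,-1]]+300).tolist() for k in (m0,m) if k[r,300:395].any()])
E
```

```text
0 [[330.9, 234.6], [351.8, 233.5], [372.4, 232.3], [317.0, 289.1], [384.7, 252.3]]
2 [[331.3, 233.2], [352.1, 232.7], [372.7, 232.2], [316.0, 287.2], [384.9, 252.2]]
3 [[331.4, 232.5], [352.2, 232.3], [372.8, 232.1], [315.6, 286.2], [385.0, 252.2]]
4 [[331.6, 231.8], [352.4, 231.9], [373.0, 232.1], [315.1, 285.3], [385.2, 252.2]]
5 [[331.9, 231.0], [352.6, 231.5], [373.1, 232.0], [314.7, 284.3], [385.3, 252.2]]
6 [[332.1, 230.3], [352.8, 231.1], [373.3, 231.9], [314.4, 283.3], [385.4, 252.2]]
17 [[335.5, 222.7], [355.4, 227.1], [374.9, 231.4], [311.6, 271.9], [386.8, 252.4]]
240 [[330, 382], [337, 383]]
250 [[311, 387], [312, 387]]
260 [[312, 373], [312, 373]]
265 [[313, 342], [312, 342]]
270 [[314, 332], [316, 332]]
275 [[317, 323], [315, 323]]
280 [[315, 316]]
```

Geometry matches a tilt of about 4°, gripped at 21 N with the lip seated. Continuing the swing.

>>> servo_tool:
  plan:
    - [[0, 0, 0.0031, 0, 0.0115], [0, 0, 0.0031, 0, 0.012], [0.0001, 0, 0.0031, 0, 0.0125], [0.0002, 0, 0.0031, 0, 0.013], [0, 0, 0, 0, 0.013]]
  force: 20

```text
time: 13.65
tool_pos: [509.1, -233.0, 241.8]
tcp_rot: [-180.0, 0.0, 87.0]
ft_force: [1.3, -0.7, -2.0]
finger_gap: 13.0
grip_force: 7.3
```

```bash
python3 - <<'E'
from tilt import *
look("a3")
for f in ("side0","a3s"): print(f,edge(f"pics/{f}.png"))
for th in (6,8,10): print(th,[np.round(proj("side",b2w(p,th)),1).tolist() for p in ((-25,45,75),(20,45,75),(65,45,75),(-65,-45,0),(74,-35,73))])
E
```

```text
[ 509.1 -232.9  241.3] [ 1.2 -0.6 -2.6] [-0.02 -0.01 -0.03] 13.4 6.1
side0 [(322, 245), (327, 242), (332, 239), (337, 237), (342, 235), (347, 234), (352, 234), (357, 234), (362, 233), (367, 233), (372, 233), (377, 235), (382, 238), (387, 250), (392, None)]
a3s [(322, 257), (327, 242), (332, 241), (337, 235), (342, 229), (347, 229), (352, 230), (357, 230), (362, 231), (367, 231), (372, 232), (377, 235), (382, 236), (387, 248), (392, None)]
6 [[332.1, 230.3], [352.8, 231.1], [373.3, 231.9], [314.4, 283.3], [385.4, 252.2]]
8 [[332.6, 228.9], [353.2, 230.4], [373.6, 231.8], [313.7, 281.3], [385.7, 252.3]]
10 [[333.1, 227.5], [353.7, 229.6], [373.8, 231.7], [313.0, 279.2], [385.9, 252.3]]
```

>>> servo_tool:
  plan:
    - [[0.0002, 0, 0.003, 0, 0.0132], [0.0003, 0, 0.003, 0, 0.0136], [0.0003, 0, 0.003, 0, 0.014], [0.0003, 0, 0.003, 0, 0.0144], [0.0004, 0, 0.003, 0, 0.0148], [0.0004, 0, 0.0025, 0, 0.0152], [0, 0, 0, 0, 0.0152]]
  force: 20

```text
time: 14.45
tool_pos: [511.3, -233.0, 259.4]
tcp_rot: [180.0, 0.0, 87.0]
ft_force: [0.7, -0.9, -2.9]
finger_gap: 15.1
grip_force: 7.5
```

```bash
python3 - <<'E'
from tilt import *
look("a4")
for f in ("a4s",): print(f,edge(f"pics/{f}.png"))
for th in (14,16,18): print(th,[np.round(proj("side",b2w(p,th)),1).tolist() for p in ((-25,45,75),(20,45,75),(65,45,75),(-65,-45,0),(74,-35,73))])
E
```

```text
[ 511.1 -232.9  258.9] [-0.1  0.1 -3.3] [-0.05  0.03  0.04] 15.4 6.6
a4s [(322, 253), (327, 235), (332, 234), (337, 229), (342, 228), (347, 226), (352, 227), (357, 228), (362, 229), (367, 230), (372, 231), (377, 234), (382, 236), (387, 247), (392, None)]
14 [[334.4, 224.8], [354.6, 228.2], [374.4, 231.5], [312.1, 275.1], [386.4, 252.3]]
16 [[335.1, 223.4], [355.1, 227.5], [374.7, 231.5], [311.7, 272.9], [386.6, 252.4]]
18 [[335.9, 222.0], [355.7, 226.8], [375.1, 231.4], [311.4, 270.8], [386.9, 252.4]]
```

>>> servo_tool:
  plan:
    - [[0.0003, 0, 0.002, 0, 0.0156], [0, 0, 0.002, 0, 0.0156], [0, 0, 0.003, 0, 0.0156], [0, 0, 0.003, 0, 0.0156], [0, 0, 0, 0, 0.0156]]
  force: 30

```text
time: 15.05
tool_pos: [512.9, -232.9, 269.4]
tcp_rot: [179.8, 0.0, 87.1]
ft_force: [12.4, -1.6, -9.7]
finger_gap: 15.5
grip_force: 23.6
```

```bash
python3 - <<'E'
from tilt import *
look("a5")
for f in ("a5s",): print(f,edge(f"pics/{f}.png"))
for th,dz in ((16,0),(16,7),(18,5),(20,0)): print(th,dz,[np.round(proj("side",b2w(p,th,(0,dz))),1).tolist() for p in ((-25,45,75),(20,45,75),(65,45,75),(-65,-45,0),(74,-35,73))])
E
```

```text
[ 512.8 -232.8  269. ] [12.8 -0.7 -8.4] [-0.25 -1.33 -0.03] 15.6 22.5
a5s [(322, 249), (327, 232), (332, 229), (337, 226), (342, 224), (347, 223), (352, 225), (357, 227), (362, 228), (367, 229), (372, 231), (377, 233), (382, 236), (387, 246), (392, None)]
16 0 [[335.1, 223.4], [355.1, 227.5], [374.7, 231.5], [311.7, 272.9], [386.6, 252.4]]
16 7 [[335.2, 220.5], [355.3, 224.6], [374.9, 228.6], [311.7, 270.0], [386.9, 249.4]]
18 5 [[335.9, 219.9], [355.8, 224.7], [375.2, 229.4], [311.4, 268.7], [387.0, 250.3]]
20 0 [[336.7, 220.7], [356.3, 226.1], [375.4, 231.3], [311.3, 268.6], [387.1, 252.5]]
```

Tilt has grown to about 21° because the pads gave way, and the lip is still on with a 12 N pull. I'll relieve the pull with a small +x shift, then close the fingers to level the bin and raise the lip.

>>> servo_tool:
  plan:
    - [[0.001, 0, -0.001, 0, 0.0152], [0.0005, 0, 0, 0, 0.0148], [0, 0, 0, 0, 0.0144], [0, 0, 0, 0, 0.014], [0, 0, 0, 0, 0.014]]
  force: 60

```text
time: 15.65
tool_pos: [512.8, -232.9, 267.9]
tcp_rot: [-180.0, 0.0, 87.0]
ft_force: [0.6, 0.2, -2.2]
finger_gap: 14.6
grip_force: 19.3
```

```bash
python3 - <<'E'
from tilt import *
look("a6")
for f in ("a6s",): print(f,edge(f"pics/{f}.png"))
w=optics.snapshot("wrist"); cv2.imwrite("pics/w6.png",w["frame"])
E
```

```text
[ 512.9 -232.9  268. ] [ 0.8  1.  -2.9] [0.03 0.18 0.06] 14.7 19.3
a6s [(322, 249), (327, 232), (332, 230), (337, 227), (342, 222), (347, 222), (352, 223), (357, 224), (362, 225), (367, 226), (372, 227), (377, 228), (382, 232), (387, 240), (392, None)]
```

That worked: tilt about 16°, lip about 10 mm up, and the full weight is carried at 2.9 N. Lifting straight up in small steps.

>>> servo_tool:
  plan:
    - [[0, 0, 0.002, 0, 0.014], [0, 0, 0.003, 0, 0.014], [0, 0, 0.003, 0, 0.014], [0, 0, 0, 0, 0.014]]

```text
time: 16.2
tool_pos: [513.2, -233.0, 276.8]
tcp_rot: [179.9, 0.0, 87.0]
ft_force: [-1.7, 0.1, -2.3]
finger_gap: 14.3
grip_force: 18.6
```

```bash
python3 - <<'E'
from tilt import *
look("a7")
for f in ("a7s",): print(f,edge(f"pics/{f}.png"))
E
```

```text
[ 513.  -232.9  276.1] [-0.4 -0.9 -2.9] [0.04 0.17 0.  ] 14.2 19.2
a7s [(322, 245), (327, 228), (332, 226), (337, 223), (342, 219), (347, 218), (352, 219), (357, 220), (362, 221), (367, 222), (372, 224), (377, 224), (382, 228), (387, 234), (392, None)]
```

The lip is now about 18 mm up and clear. Raising the bin over its neighbours, then carrying it to the board.

>>> servo_tool:
  plan:
    - [[0, 0, 0.004, 0, 0.014], [0, 0, 0.006, 0, 0.014], [0, 0, 0.008, 0, 0.014], [-0.001, 0, 0.01, 0, 0.014], [-0.002, 0, 0.012, 0, 0.014], [-0.003, 0, 0.012, 0, 0.014], [-0.003, 0, 0.012, 0, 0.014], [-0.003, 0, 0.01, 0, 0.014], [-0.002, 0, 0.005, 0, 0.014], [0, 0, 0, 0, 0.014]]

```text
time: 17.3
tool_pos: [499.0, -233.1, 356.1]
tcp_rot: [179.9, 0.0, 87.0]
ft_force: [-0.1, -0.2, -3.2]
finger_gap: 14.5
grip_force: 19.5
```

>>> servo_tool:
  plan:
    - [[0, 0.005, 0, 0, 0.014], [0, 0.012, 0, 0, 0.014], [0, 0.02, 0, 0, 0.014], [0, 0.028, 0, 0.5, 0.014], [0, 0.034, 0, 0.5, 0.014], [0, 0.034, 0, 0.5, 0.014], [0, 0.034, 0, 0.5, 0.014], [0, 0.034, 0, 0.5, 0.014], [0, 0.034, 0, 0.5, 0.014], [0, 0.034, 0, 0.5, 0.014]]

```text
time: 18.3
tool_pos: [498.2, 38.4, 354.2]
tcp_rot: [-179.9, -0.0, 90.6]
ft_force: [0.5, -1.0, -2.7]
finger_gap: 14.6
grip_force: 19.0
```

>>> servo_tool:
  plan:
    - [[0, 0.034, 0, 0.5, 0.014], [0, 0.034, 0, 0.5, 0.014], [0, 0.028, 0, 0, 0.014], [0, 0.023, 0, 0, 0.014], [0, 0.017, 0, 0, 0.014], [0, 0.01, 0, 0, 0.014], [0, 0.004, 0, 0, 0.014], [0, 0, 0, 0, 0.014]]

```text
time: 19.1
tool_pos: [498.7, 186.4, 354.6]
tcp_rot: [-180.0, 0.0, 91.6]
ft_force: [0.6, -1.1, -2.4]
finger_gap: 14.2
grip_force: 19.2
```

>>> servo_tool:
  plan:
    - [[0, 0, -0.006, 0, 0.014], [0, 0, -0.014, 0, 0.014], [0, 0, -0.022, 0, 0.014], [0, 0, -0.026, 0, 0.014], [0, 0, -0.026, 0, 0.014], [0, 0, -0.026, 0, 0.014], [0, 0, -0.02, 0, 0.014], [0, 0, -0.012, 0, 0.014], [0, 0, -0.006, 0, 0.014], [0, 0, 0, 0, 0.014]]

```text
time: 20.1
tool_pos: [498.6, 185.7, 196.1]
tcp_rot: [-179.9, 0.0, 91.5]
ft_force: [-0.6, 0.4, -2.7]
finger_gap: 14.5
grip_force: 18.9
```

```bash
python3 - <<'E'
from tilt import *
d,t=look("b1")
w=optics.snapshot("wrist")["frame"]
a=cv2.resize(d[170:280,240:400],(800,550),interpolation=cv2.INTER_CUBIC)
a[0:180,0:240]=cv2.resize(w,(240,180)); cv2.imwrite("pics/b1c.png",a)
E
```

```text
[499.5 186.1 197.8] [-0.3 -0.3 -2.5] [ 0.01  0.19 -0.02] 14.2 19.2
```

View pics/b1c.png

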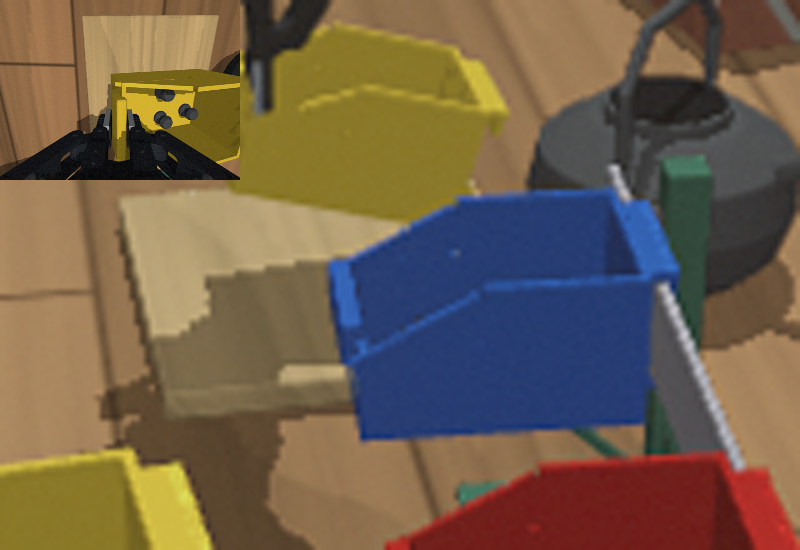

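The picture shows the tilted bin over the board's middle, with all three knobs inside (inset). Red and blue are still hanging, and the kettle hasn't moved. Lowering to touch with the rear edge.

>>> servo_tool:
  plan:
    - [[0, 0, -0.01, 0, 0.014], [0, 0, -0.012, 0, 0.014], [0, 0, -0.008, 0, 0.014], [0, 0, -0.004, 0, 0.014], [0, 0, -0.003, 0, 0.014], [0, 0, -0.002, 0, 0.014], [0, 0, 0, 0, 0.014]]

```text
time: 20.95
tool_pos: [498.9, 186.1, 157.8]
tcp_rot: [-180.0, 0.0, 91.5]
ft_force: [0.1, 0.7, -3.0]
finger_gap: 14.8
grip_force: 19.4
```

>>> servo_tool:
  plan:
    - [[0, 0, -0.0015, 0, 0.014], [0, 0, -0.0015, 0, 0.014], [0, 0, 0, 0, 0.014]]

```text
time: 21.25
tool_pos: [498.9, 186.1, 154.8]
tcp_rot: [-180.0, -0.0, 91.5]
ft_force: [-0.5, 1.2, -3.2]
finger_gap: 14.5
grip_force: 19.5
```

>>> servo_tool:
  plan:
    - [[0, 0, -0.0015, 0, 0.014], [0, 0, -0.0015, 0, 0.014], [0, 0, 0, 0, 0.014]]

```text
time: 21.55
tool_pos: [498.8, 186.1, 151.6]
tcp_rot: [-180.0, 0.0, 91.5]
ft_force: [0.6, -0.6, -3.0]
finger_gap: 14.6
grip_force: 19.5
```

>>> servo_tool:
  plan:
    - [[0, 0, -0.001, 0, 0.014], [0, 0, -0.001, 0, 0.014], [0, 0, 0, 0, 0.014]]

```text
time: 21.85
tool_pos: [499.0, 186.1, 149.9]
tcp_rot: [180.0, 0.0, 91.5]
ft_force: [0.6, 0.9, -2.0]
finger_gap: 14.5
grip_force: 16.2
```

The rear edge has touched at TCP z ≈ 150. Now I'll swing the front down about that edge.

>>> servo_tool:
  plan:
    - [[-0.0018, 0, -0.003, 0, 0.014], [-0.002, 0, -0.0031, 0, 0.0138], [-0.0018, 0, -0.0031, 0, 0.0136], [-0.0017, 0, -0.0032, 0, 0.0132], [-0.0016, 0, -0.0032, 0, 0.0128], [-0.0016, 0, -0.0033, 0, 0.0124], [0, 0, 0, 0, 0.0124]]
  force: 20

```text
time: 22.55
tool_pos: [487.8, 186.0, 130.3]
tcp_rot: [-179.9, 0.0, 91.5]
ft_force: [-2.1, 0.4, -1.2]
finger_gap: 12.8
grip_force: 0.6
```

```bash
cat > chk.py <<'E'
from tilt import *
def top_edge(f):
    m=ymask(cv2.imread(f)); 
    return [(c,(np.nonzero(m[150:222,c])[0][[0,-1]]+150).tolist()) for c in range(286,344,6) if m[150:222,c].any()]
def pred(th,O2=(549,188,20),yaw=1.6):
    t=np.deg2rad(th); y=np.deg2rad(yaw); o=[]
    for X,Y,Z in ((-25,45,75),(20,45,75),(65,45,75),(-65,-45,0),(65,-45,0)):
        dx=X-65; x=65+dx*np.cos(t)+Z*np.sin(t); z=-dx*np.sin(t)+Z*np.cos(t)
        o.append(np.round(proj("side",[O2[0]+x*np.cos(y)-Y*np.sin(y),O2[1]+x*np.sin(y)+Y*np.cos(y),O2[2]+z]),1).tolist())
    return o
E
python3 - <<'E'
from chk import *
look("b2")
print(top_edge("pics/b1s.png")); print(top_edge("pics/b2s.png"))
for th in (0,4,7,10,16): print(th,pred(th))
E
```

```text
[488.3 186.1 130.9] [-1.5 -0.3 -0.5] [-0.    0.23 -0.02] 12.3 0.6
[(286, [180, 208]), (292, [193, 209]), (298, [180, 210]), (304, [175, 211]), (310, [175, 212]), (316, [176, 213]), (322, [178, 213]), (328, [179, 210]), (334, [182, 208]), (340, [189, 195])]
[(286, [210, 221]), (292, [202, 221]), (298, [198, 221]), (304, [193, 221]), (310, [193, 220]), (316, [193, 217]), (322, [193, 213]), (328, [195, 210]), (334, [199, 208])]
0 [[293.2, 194.8], [308.5, 193.6], [323.6, 192.4], [284.6, 233.7], [329.7, 229.4]]
4 [[295.0, 192.8], [310.3, 192.5], [325.3, 192.3], [284.6, 230.9], [329.7, 229.4]]
7 [[296.5, 191.3], [311.7, 191.8], [326.6, 192.3], [284.8, 228.7], [329.7, 229.4]]
10 [[298.0, 189.9], [313.1, 191.1], [327.9, 192.4], [285.1, 226.6], [329.7, 229.4]]
16 [[301.3, 187.3], [316.0, 190.0], [330.5, 192.7], [286.0, 222.3], [329.7, 229.4]]
```

>>> servo_tool:
  plan:
    - [[-0.0014, 0, -0.003, 0, 0.012], [-0.0014, 0, -0.003, 0, 0.0117], [-0.001, 0, -0.0025, 0, 0.0113], [-0.0009, 0, -0.002, 0, 0.011], [-0.0008, 0, -0.002, 0, 0.011], [-0.0007, 0, -0.002, 0, 0.011], [0, 0, -0.001, 0, 0.011], [0, 0, 0, 0, 0.011]]

```text
time: 23.45
tool_pos: [482.4, 186.2, 115.6]
tcp_rot: [180.0, -0.0, 91.5]
ft_force: [1.5, 0.2, 1.0]
finger_gap: 11.0
grip_force: 1.1
```

```bash
python3 - <<'E'
from chk import *
look("b3"); print(top_edge("pics/b3s.png"))
E
```

```text
[482.3 186.1 115.5] [1.6 0.4 1.6] [ 0.06 -0.4   0.02] 11.0 1.2
[(286, [219, 221]), (292, [206, 221]), (298, [200, 221]), (304, [194, 221]), (310, [194, 220]), (316, [193, 217]), (322, [193, 213]), (328, [195, 210]), (334, [203, 208])]
```

The bin looks level. Releasing gently and withdrawing upward.

>>> servo_tool:
  plan:
    - [[0, 0, 0, 0, 0.014], [0, 0, 0, 0, 0.02], [0, 0, 0, 0, 0.028], [0, 0, 0, 0, 0.034], [0, 0, 0, 0, 0.034]]

```text
time: 24.05
tool_pos: [482.1, 186.1, 115.4]
tcp_rot: [-180.0, 0.0, 91.5]
ft_force: [-0.4, 0.2, 0.1]
finger_gap: 34.1
grip_force: 0.0
```

>>> servo_tool:
  plan:
    - [[0, 0, 0.006, 0, 0.034], [0, 0, 0.015, 0, 0.034], [0, 0, 0.025, 0, 0.034], [0, 0, 0.03, 0, 0.034], [0, 0, 0.03, 0, 0.034], [0, 0, 0.03, 0, 0.034], [-0.03, 0, 0.03, 0, 0.034], [-0.04, 0, 0.02, 0, 0.034], [-0.04, 0, 0, 0, 0.034], [0, 0, 0, 0, 0.034]]

```text
time: 25.05
tool_pos: [369.2, 186.3, 303.5]
tcp_rot: [179.9, -0.1, 91.6]
ft_force: [1.3, -0.4, -0.1]
finger_gap: 34.1
grip_force: 0.0
```

```bash
python3 - <<'E'
from chk import *
d,t=look("z"); print(top_edge("pics/zs.png"))
m=ymask(t)[190:330,140:290]
n,l,st,c=cv2.connectedComponentsWithStats(m); i=1+st[1:,4].argmax(); x,y,w,h,a=st[i]; x+=140;y+=190; print("top bbox",x,y,w,h)
rect=cv2.minAreaRect(np.argwhere(l==i)[:,::-1].astype(np.float32)); print(rect)
for p in ((-72,0,53),(78,0,73),(0,45,75),(0,-45,75)):
    print(p,np.round(proj("top",[549+p[0],188+p[1],20+p[2]]),1))
f=onz("top",x+w/2-.5,y+h,73); b=onz("top",x+w/2-.5,y,93); print("front",f.round(1),"back",b.round(1),"len",(b-f)[:2].round(1),"exp 150")
L=onz("top",x,y+20,95); R=onz("top",x+w,y+20,95); print("mid y",((L+R)/2)[1].round(1),(L-R)[1].round(1))
o=cv2.imread("pics/top0.png")
df=cv2.absdiff(o,t).max(2); 
for nm,(r0,r1,c0,c1) in dict(red=(195,275,415,466),blue=(195,275,308,356),kettle=(130,205,160,232)).items(): print(nm,(df[r0:r1,c0:c1]>40).mean().round(3))
hsv=cv2.cvtColor(t,cv2.COLOR_BGR2HSV)[y:y+h,x:x+w]; k=((hsv[:,:,2]<95)&(hsv[:,:,1]<120)).astype(np.uint8)
n,_,st,c=cv2.connectedComponentsWithStats(k); print([(s[4],cc.round(0).tolist()) for s,cc in zip(st[1:],c[1:]) if s[4]>15])
E
```

```text
[372.  186.3 303.1] [1.2 0.1 0.8] [ 0.04 -0.01 -0.  ] 33.6 0.0
[(286, [203, 221]), (292, [199, 221]), (298, [197, 221]), (304, [194, 221]), (310, [194, 220]), (316, [193, 217]), (322, [193, 213]), (328, [195, 210]), (334, [204, 208])]
top bbox 178 222 48 68
((61.106170654296875, 65.3664321899414), (67.21317291259766, 46.59768295288086), 87.87889862060547)
(-72, 0, 53) [200.  287.7]
(78, 0, 73) [197.8 222.3]
(0, 45, 75) [177.8 256.6]
(0, -45, 75) [217.5 255.7]
front [471.7 184.6  73. ] back [627.6 179.6  93. ] len [155.8  -4.9] exp 150
mid y 178.0 109.2
red 0.009
blue 0.0
kettle 0.0
[(np.int32(40), [32.0, 17.0]), (np.int32(32), [35.0, 34.0]), (np.int32(41), [19.0, 35.0])]
```

```bash
python3 -c "
from bench import r
print(r.hand_in())"
```

```text
the job is handed in; nothing more can be done
None
```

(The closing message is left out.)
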